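# Index the rotary table and hold the bearing block in its corner stops

## Task

Swing the small indexing table round by its upright post until it clicks home at its end stop. Then pick up the rectangular aluminium bearing block, stand it upright on the table top in the corner of the two steel stops, long side along the long stop and down flat, and press it against both stops at once. Finish still holding it there, pressed firmly (about 10 N) against each stop as for clamping; do not let go, and leave everything else on the bench where it is.

Things in the scene. Friction and masses are not known exactly. Their poses are not given: they have to be found in the camera images.
- turntable (a joint): angle of the indexing table's round top about its upright axis, rad; grows counter-clockwise seen from above, travel 0 to 1.60. It starts at 0.1 to 0.6. 1.60 is the end stop, where it must be. About 0.13 rad before it, a sprung plunger has to be overcome (about 7 to 12 N at the post); past it (from about 1.54) the plunger pushes the top home and keeps it there. Elsewhere it turns with light friction (about 1.5 N at the post) and stays where left.
- indexer_axis (a point): point on the vertical turning axis of the indexing table at the height of the top's flat upper face (50 mm above the bench). The worn blue round base, 196 mm across and fixed to the bench, has a plunger housing sticking out 187 mm from the axis on the robot's side; the steel disc on top is 200 mm across. Disc and stops are ground, oiled steel, slippery (friction about 0.25).
- handle (a point): the dark steel upright round post on the lug at the disc's rim, 20 mm in diameter, from the disc's top face to 55 mm above it (top 105 mm above the bench); this point lies on the post's axis, 35 mm above the disc's face, 118 mm from the turning axis. The post turns with the top (it does not spin by itself).
- corner (a point): the inner corner of the two steel stops on the disc, at the level of the disc's flat top face (50 mm above the bench), turning with the disc. Its x axis runs from the corner along the long stop's inner face, its y axis along the short stop's inner face, z up; the block belongs in the x>0, y>0 quarter, its centre then at x=30, y=20, z=26 mm of this frame, which is on the turning axis. In this frame the post stands in direction -60 degrees from the turning axis.
- long_stop: long stop, a dark steel bar 84 x 14 x 14 mm (x, y, z) fixed on the disc; origin at the middle of its underside; axes as the corner's. Its inner face is y=0 of the corner.
- short_stop: short stop, a dark steel bar 14 x 44 x 14 mm (x, y, z) fixed on the disc; origin at the middle of its underside; axes as the corner's. Its inner face is x=0 of the corner.
- block_center (a point): centre of the aluminium bearing block to be loaded, a rectangular block 60 x 40 x 52 mm (its own x, y, z), about 0.3 kg, standing upright on the bench (centre 26 mm up), with a dark 22 mm bore in both short sides and two small holes on top. Half a turn about z makes no difference.
- block: the same bearing block: origin at the centre of its underside, axes as for its centre.
- slug_center (a point): not needed: centre of a round aluminium slug, 44 mm across and 50 mm high, standing near the block; leave it alone.
- flat_center (a point): not needed: centre of a flat aluminium bar 80 x 40 x 16 mm, lying near the block; leave it alone.
- oilcan: not needed: white and red oblong oil tin with a spout, 45 x 75 mm, 174 mm high; origin under its centre.
- chuck_key: not needed: T-shaped chuck key lying flat, about 95 x 90 mm; origin at its cross handle's end.
- wrench: not needed: a wrench lying flat.
- brush: not needed: a brush lying flat.
- cup: not needed: an empty steel cup, 68 mm across, 75 mm high; origin under its centre.
- micrometer: not needed: a micrometer lying flat, about 100 x 40 mm.
Things that resemble listed ones, but are neither listed nor needed, are in the scene too. What is shaped like the block but brown or orange is not meant.

How it is judged:
By the outcome, as a careful person would: the job done as asked, in the order asked, and still so for the second after the job is handed in, while the arm keeps its last pose, push and grip.
It also fails if it takes over 72 s, if anything falls off the work surface, if the arm or the gripper's body presses on something with over 40 N, if the wrist force passes 120 N, or if a joint passes its speed limit or range.

## Robot

A 7-joint arm with a two-finger parallel gripper is mounted at the origin on the work surface. World frame = base frame: x ahead of the robot, y to its left, z up, the work surface at z = 0. Lengths are in m, angles in rad, forces in N, time in s.
With the tool pointing down it reaches from about 0.4 to 0.85 m from the base axis. Payload 4.5 kg.
Tool frame: the origin (TCP) lies on the centre line of the jaws, within the pads' length; the fingertips stand 11 mm ahead of it and the grasp point (between the pads) lies 8 mm behind it; z points along the fingers, y is the direction in which the jaws open and shut (so a half turn about z gives the same grasp; the last joint's range is limited). The gripper opens to 88 mm and grips with 3 to 60 N. Pads are 18 mm wide; open, the fingers measure 123 mm over their backs; the gripper's body (75 mm by 187 mm) begins 45 mm behind the grasp point.
Start: joints at [-1.209, 0.689, -0.195, 1.565, 0.157, 0.902, -0.215], TCP at [0.201, 0.592, 0.25] pointing down, gripper open.
Joint ranges: [-3.01, 3.01], [-0.46, 2.08], [-1.47, 1.51], [0.13, 2.56], [-1, 4.14], [0.04, 2.09], [-2.66, 2.66]. Speed limits (rad/s): [2.57, 2.57, 3.14, 3.14, 3.14, 3.14, 3.14].

## Interface

Orientations are given as a unit quaternion [x, y, z, w].
In Python, from plant import r, snapshot gives the robot as it stands.
- The arm moves only by the tool drive_tool, never from a script. Its argument "commands" is a list of rows, each an object of numbers: "wx", "wy", "wz": the turn, a rotation vector about the tool's x, y, z in rad; "dx", "dy", "dz": the shift along the tool's x, y, z in m; "claw": the opening, from 0 (shut) to 1 (fully open). A call has 1 to 12 rows; each row shifts and turns the commanded pose from where the row before left it, along the tool's axes as they then stand; what a row does not reach is not made up. A row lasts 1/10 s, in which the tool goes at most 50 mm and 8.59 degrees, less where a joint would pass 70% of its speed; a pose out of reach is approached as far as the arm can. A call is refused whole if a number of a shift passes 0.05 or a number of a turn 0.15, either way. A call with a gripper value outside its range is refused whole. The fingers move at their own pace and stop on an object; "grip_force" is the grip in N (left out, the last holds). Time passes only in rows, so rows that do not move let the fingers close. It gives the time, the measured TCP pose, the force and the opening at its end, in the units of the state.
- r.get_state(): the state, without advancing time (a new reading comes with each control period).
- snapshot(name): name is "scene" or "top"; returns a dict with "color" (384x512x3 uint8, red, green, blue), "fx", "fy", "cx", "cy" (pixels), "dist" ([k1, k2, p1, p2, k3] as OpenCV has them; the pictures are not rectified), "world_to_cam" (4x4, takes a point from world to camera coordinates). Camera axes: x right, y up, looking along -z (the intrinsics and any distortion apply to the point x, -y, -z); pixel columns grow to the right and rows downward; lengths in m; the calibration is good to about 2 mm. A picture is of the moment at which its call begins. There is no depth.
- r.finish_job(): hands the job in, once; it reports no verdict.
The state is a dict: "clock": time; "q": joint angles; "qd": joint speeds; "joint_torque": joint torques, N m; "tool_pos": TCP position; "eef_rot": TCP orientation; "contact_force": force on the tool from outside, world axes, zero at the start; "moment": the same for the moment, N m; "opening": opening from 0.0 (shut) to 1.0 (fully open).
Only numpy, scipy, OpenCV 4.12 (cv2) and the standard library are available. Lean on these libraries where they do the work, as an engineer would, in place of code of your own. Each camera call takes 0.05 s, during which the arm holds its last target. There are 200 camera calls.

## Working session

There is one attempt and no reset: what is moved stays moved. The work goes in short steps, Python scripts to look and compute and a tool call to move; the robot and the scene stay as the last step left them, time stands still between calls to the robot, and variables do not carry over. Pictures are saved under pics/ and viewed, on a budget of 10 in all, crops included, one or two more only if the job needs it, and the job is handed in when it is done.

Besides the shell and the picture viewer there is one more tool, called after ">>>" by a JSON object that holds its "api" and its "payload". drive_tool: Moves the arm, as the interface text tells. Its arguments: {"type":"object","properties":{"commands":{"type":"array","items":{"type":"object","properties":{"wx":{"type":"number"},"wy":{"type":"number"},"wz":{"type":"number"},"dx":{"type":"number"},"dy":{"type":"number"},"dz":{"type":"number"},"claw":{"type":"number"}}}},"grip_force":{"type":"number"}},"required":["commands"]}

```bash
mkdir -p pics; ls; cat > h.py <<'E'
import numpy as np, cv2
from plant import r, snapshot
def snap(n,f):
    s=snapshot(n); cv2.imwrite('pics/'+f,s['color'][:,:,::-1]); np.save('pics/'+f+'.npy',s,allow_pickle=True); return s
def load(f): return np.load('pics/'+f+'.npy',allow_pickle=True).item()
def K(s): return np.array([[s['fx'],0,s['cx']],[0,s['fy'],s['cy']],[0,0,1.]])
def ray(s,px,z):
    p=cv2.undistortPoints(np.array(px,float).reshape(-1,1,2),K(s),np.array(s['dist'],float)).reshape(-1,2)
    M=np.array(s['world_to_cam']);R=M[:3,:3];c=-R.T@M[:3,3]
    d=np.c_[p[:,0],-p[:,1],-np.ones(len(p))]@R
    return c+d*((z-c[2])/d[:,2])[:,None]
def proj(s,P):
    M=np.array(s['world_to_cam']);X=np.atleast_2d(P)@M[:3,:3].T+M[:3,3];X=X*[1,-1,-1]
    return cv2.projectPoints(X,np.zeros(3),np.zeros(3),K(s),np.array(s['dist'],float))[0].reshape(-1,2)
E
python3 - <<'E'
from h import *
a=snap('scene','s0.png');b=snap('top','t0.png')
for s in(a,b):
    M=np.array(s['world_to_cam']);print(-M[:3,:3].T@M[:3,3],M[2,:3],s['fx'],s['dist'])
cv2.imwrite('pics/top0b.png',cv2.resize(b['color'][:,:,::-1],(800,600),interpolation=cv2.INTER_CUBIC))
cv2.imwrite('pics/sc0b.png',cv2.resize(a['color'][:,:,::-1],(800,600),interpolation=cv2.INTER_CUBIC))
print(r.get_state())
E
```

```text
pics
[ 1.22018291 -0.69557234  0.78977639] [ 0.576105   -0.57034426  0.58550018] 348.85281436965204 [0.03653456 0.         0.         0.         0.        ]
[ 0.37671143 -0.01849216  0.98698138] [-0.18826652  0.00623692  0.98209817] 349.28997077966574 [-0.02477933  0.          0.          0.          0.        ]
{'clock': 0.1, 'q': array([-1.20921025,  0.68990618, -0.19452867,  1.56617622,  0.15729954,
        0.90251234, -0.21510445]), 'qd': array([-0.00219588, -0.00319734,  0.00020648, -0.00282172,  0.00117799,
        0.00166064, -0.00071499]), 'joint_torque': array([-3.56183715e-03, -5.28499210e+01, -1.27158388e+00, -1.53837579e+01,
       -5.25616540e-02,  2.07889774e-03,  5.21151480e-05]), 'tool_pos': array([0.20108393, 0.59121685, 0.24900365]), 'eef_rot': array([ 1.63125542e-01,  9.86604991e-01, -8.01913717e-04, -7.66898656e-05]), 'contact_force': array([-0.2720571 , -0.30612943,  0.27663596]), 'moment': array([ 0.02740428, -0.01094264, -0.00411898]), 'opening': 1.005815679933466}
```

View pics/top0b.png

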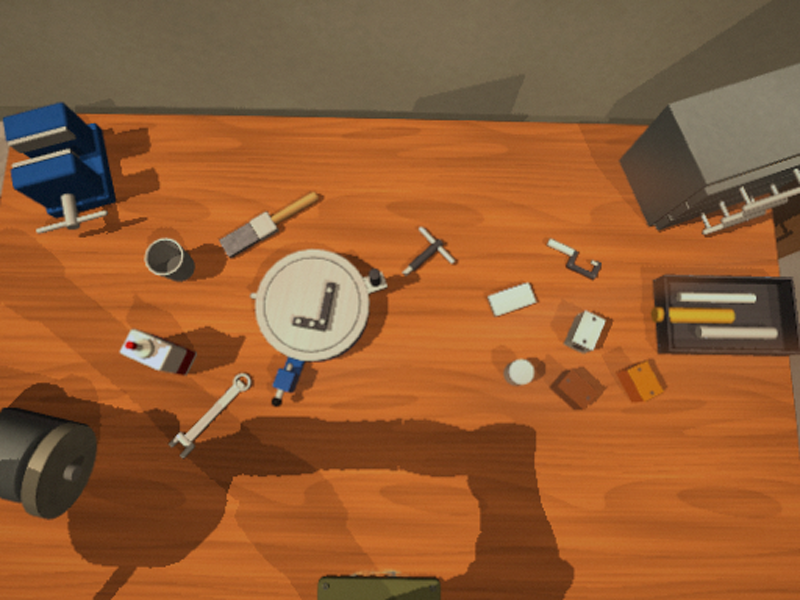

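View pics/sc0b.png

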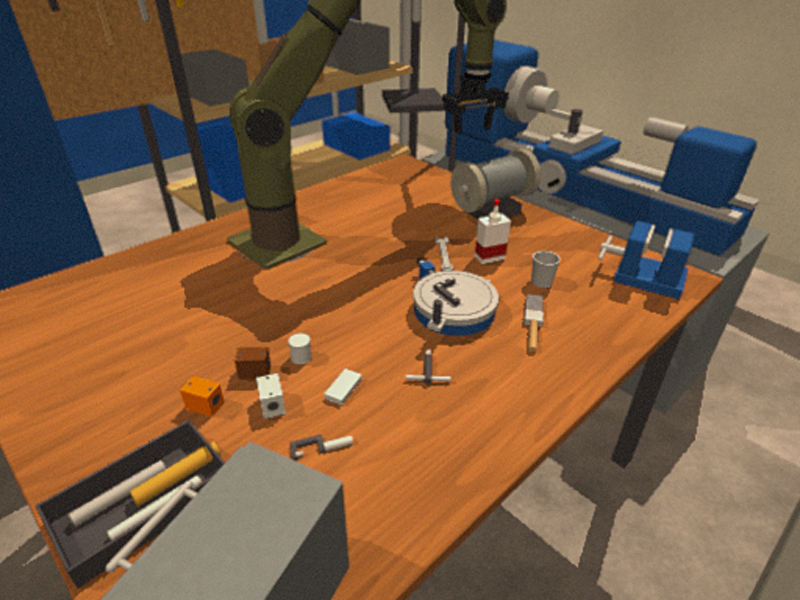

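The top view (800x600 scale) shows these:
- Disc at (312,303), post at (375,278), stops in an L with the corner near (325,325), plunger housing at (287,378).
- Things that could be taken for the block: white-grey block with two holes (587,330), brown block (578,388), orange block (640,380), round slug (520,371), flat bar (512,299).
- I choose (587,330), which is aluminium, has two top holes, and shows its bore in the scene view at (272,405).

Next I measure and check the choice in a crop.

```bash
cat > m.py <<'E'
from h import *
b=load('t0.png'); im=b['color']; hsv=cv2.cvtColor(im,cv2.COLOR_RGB2HSV)
# low-saturation bright = metal
m=((hsv[...,1]<90)&(hsv[...,2]>120)).astype(np.uint8)
n,l,st,ce=cv2.connectedComponentsWithStats(m)
for i in range(1,n):
    if st[i,4]>60 and ce[i,1]>70: print(i,st[i],ce[i].round(1),ray(b,ce[i],0.05).round(3))
# disc
i=l[int(185*.64+75),int(285*.64)] 
i=l[178,185]
c=max(cv2.findContours((l==i).astype(np.uint8),cv2.RETR_EXTERNAL,cv2.CHAIN_APPROX_NONE)[0],key=len)
P=ray(b,c.reshape(-1,2),.05)[:,:2]
w=np.ones(len(P),bool)
for k in range(8):
    A=np.c_[2*P[w],np.ones(w.sum())];x=np.linalg.lstsq(A,(P[w]**2).sum(1),rcond=None)[0];R=np.sqrt(x[2]+x[0]**2+x[1]**2)
    w=abs(np.hypot(*(P-x[:2]).T)-R)<.004
print('disc',x[:2],R,w.mean())
ax=x[:2]
# dark on disc
v=hsv[...,2]; d=((v<95)&(hsv[...,1]<130)).astype(np.uint8)
n,l2,st,ce=cv2.connectedComponentsWithStats(d)
for i in range(1,n):
    q=ray(b,ce[i],.05)[0,:2]
    if st[i,4]>15 and np.hypot(*(q-ax))<.16:
        r_=cv2.minAreaRect(np.argwhere(l2==i)[:,::-1].astype(np.float32)); print('dark',st[i],ce[i].round(1),q.round(3),ray(b,ce[i],.105)[0].round(3),r_)
a=load('s0.png')['color'][:,:,::-1]
o=im[:,:,::-1]
f=lambda z,s:cv2.resize(z,s,interpolation=cv2.INTER_CUBIC)
cv2.imwrite('pics/crop1.png',np.vstack([np.hstack([f(o[150:246,155:255],(400,384)),f(o[165:265,315:415],(400,384))]),f(a[215:265,110:310],(800,200))]))
E
python3 m.py
```

```text
125 [ 429   41   83   76 4126] [475.2  78.6] [[ 0.93  -0.671  0.05 ]]
146 [  0  78  42  43 235] [11.  92.3] [[0.853 0.697 0.05 ]]
147 [ 8 96 37 11 95] [ 25.9 100.9] [[0.827 0.649 0.05 ]]
148 [452 100  60  24 293] [482.8 111.5] [[ 0.825 -0.683  0.05 ]]
150 [449 118  63  32 437] [478.4 132.9] [[ 0.758 -0.662  0.05 ]]
151 [ 23 124  25  25 176] [ 39.7 137.4] [[0.716 0.592 0.05 ]]
155 [141 136  36  28 424] [158.6 149.3] [[0.687 0.251 0.05 ]]
160 [ 93 153  24  23 101] [105.5 164.6] [[0.64  0.396 0.05 ]]
161 [350 153  18  11  82] [358.8 158. ] [[ 0.674 -0.311  0.05 ]]
163 [ 160  160   88   71 3873] [199.8 194.4] [[0.561 0.129 0.05 ]]
164 [499 161  13  45 238] [506.9 174.6] [[ 0.636 -0.732  0.05 ]]
168 [312 181  31  21 395] [327.3 191. ] [[ 0.578 -0.22   0.05 ]]
169 [435 187  49   7 289] [458.9 190.1] [[ 0.588 -0.589  0.05 ]]
170 [366 199  21  25 325] [376.3 211.2] [[ 0.524 -0.353  0.05 ]]
173 [448 209  50   8 334] [472.5 212.6] [[ 0.526 -0.621  0.05 ]]
174 [ 77 211  33  26 469] [ 93.6 223.5] [[0.475 0.412 0.05 ]]
175 [325 230  17  16 217] [333.1 237.6] [[ 0.45  -0.233  0.05 ]]
177 [111 239 
[... 347 characters left out ...]
090332)
dark [236 172   8  11  68] [239.6 177.2] [0.612 0.022] [0.598 0.019 0.105] ((239.64707946777344, 177.08822631835938), (10.6715669631958, 6.5484619140625), 75.96376037597656)
dark [192 181  23  31 181] [206.1 198.5] [0.55  0.111] [0.54  0.104 0.105] ((202.80731201171875, 194.5658416748047), (17.600446701049805, 30.800777435302734), 12.094757080078125)
dark [216 211  17  17  29] [224.1 220.6] [0.49 0.06] [0.484 0.056 0.105] ((224.75001525878906, 219.75001525878906), (2.1213197708129883, 22.62741470336914), 45.0)
dark [184 231  12  20  58] [189.  242.3] [0.43  0.152] [0.427 0.142 0.105] ((189.116455078125, 240.35617065429688), (4.447564125061035, 21.652612686157227), 20.556045532226562)
```

View pics/crop1.png

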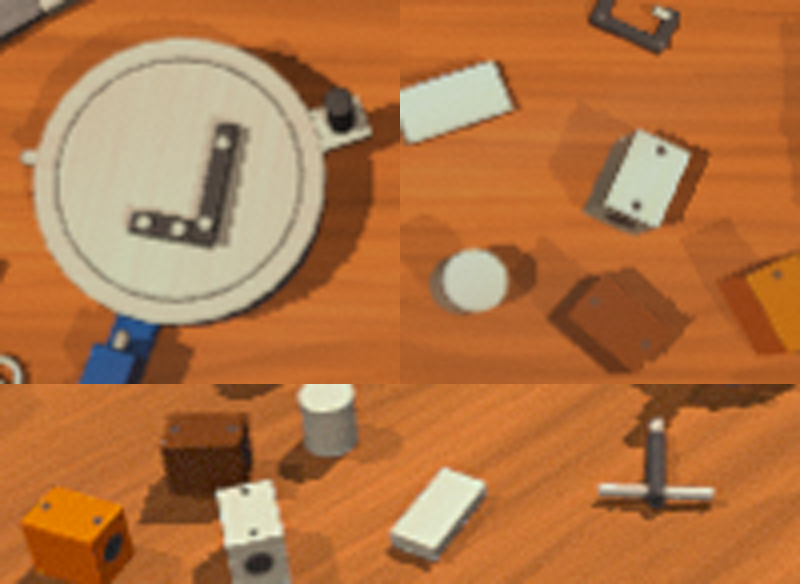

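The crop confirms the aluminium block with two top holes at crop (648,180), which is top-image pixel (376,211). Post top is at crop (342,97), and the corner at about (208,222) with x up and y left. Now the numbers.

```bash
cat > m2.py <<'E'
from h import *
b=load('t0.png');im=b['color'];hsv=cv2.cvtColor(im,cv2.COLOR_RGB2HSV)
ax=np.array([.5611,.1301])
print('post',ray(b,[155+342/4-.4,150+97/4-.4],.105),)
p=ray(b,[155+342/4-.4,150+97/4-.4],.105)[0,:2]-ax;print(np.hypot(*p),np.degrees(np.arctan2(p[1],p[0])))
sub=hsv[195:230,360:395]
m=np.zeros(hsv.shape[:2],np.uint8);m[195:230,360:395]=((sub[...,1]<70)&(sub[...,2]>165))
n,l,st,ce=cv2.connectedComponentsWithStats(m);i=1+st[1:,4].argmax()
m=cv2.morphologyEx((l==i).astype(np.uint8),cv2.MORPH_CLOSE,np.ones((5,5)))
ys,xs=np.nonzero(m);P=ray(b,np.c_[xs,ys],.052)[:,:2]
rc=cv2.minAreaRect((P*1000).astype(np.float32));print('block top',len(P),P.mean(0),rc)
C=np.cov(P.T);w,v=np.linalg.eigh(C);print(np.degrees(np.arctan2(v[1,1],v[0,1])),np.sqrt(12*w))
# stops: corner estimate, long stop edges at z=.064
for n_,px in(('longend',(226,128)),('outer corner',(214,243)),('shortend',(131,220))):
    print(n_,ray(b,[155+px[0]/4-.4,150+px[1]/4-.4],.064)[0])
E
python3 m2.py
```

```text
post [[0.60674906 0.01843218 0.105     ]]
0.12063804475209418 -67.76558376919044
block top 308 [ 0.52401458 -0.35308663] ((524.4599609375, -353.22259521484375), (39.036861419677734, 59.3995246887207), 64.65756225585938)
155.82383509785512 [0.03914569 0.05941703]
longend [0.59410231 0.09814816 0.064     ]
outer corner [0.51518756 0.10275265 0.064     ]
shortend [0.52958325 0.15896908 0.064     ]
```

```bash
cat > go.py <<'E'
import sys
from h import *
from scipy.spatial.transform import Rotation as R
def go(x,y,z,yaw):  # tool y axis at yaw (deg, mod 180), tool down
    s=r.get_state();q=R.from_quat(s['eef_rot']);M=q.as_matrix()
    cur=np.degrees(np.arctan2(M[1,1],M[0,1]))
    print('clock',s['clock'],'pos',s['tool_pos'].round(4),'yaw',cur.round(2),'tilt',M[:,2].round(4),'F',s['contact_force'].round(1),'open',round(s['opening'],3))
    d=M.T@(np.array([x,y,z])-s['tool_pos']);print('tool shift',d.round(4),'norm',np.linalg.norm(d).round(3))
    dy=(yaw-cur+90)%180-90;print('wz',-np.radians(dy).round(4),'other way',np.radians((180*np.sign(dy)-dy)).round(4),'q7',s['q'][6].round(2))
if __name__=='__main__': go(*map(float,sys.argv[1:5]))
E
python3 go.py .6055 .020 .25 22
```

```text
clock 0.1 pos [0.2011 0.5912 0.249 ] yaw 71.22 tilt [-4.0e-04 -1.6e-03 -1.0e+00] F [-0.3 -0.3  0.3] open 1.006
tool shift [-5.668e-01 -4.106e-01 -3.000e-04] norm 0.7
wz 0.8591 other way -2.2825 q7 -0.22
```

>>> {"api": "drive_tool", "payload": {"commands": [{"dx":-0.02,"dy":-0.015,"claw":0.45},{"dx":-0.03,"dy":-0.021},{"dx":-0.03,"dy":-0.021},{"dx":-0.03,"dy":-0.021},{"dx":-0.03,"dy":-0.021},{"dx":-0.03,"dy":-0.021},{"dx":-0.03,"dy":-0.021},{"dx":-0.03,"dy":-0.021},{"dx":-0.03,"dy":-0.021},{"dx":-0.03,"dy":-0.021},{"dx":-0.03,"dy":-0.021},{"dx":-0.03,"dy":-0.021}]}}

```text
validation failed for argument at $.co...
```

>>> {"api": "drive_tool", "payload": {"commands": [{"dx":-0.03,"dy":-0.021},{"dx":-0.03,"dy":-0.021},{"dx":-0.03,"dy":-0.021},{"dx":-0.03,"dy":-0.021},{"dx":-0.03,"dy":-0.021},{"dx":-0.03,"dy":-0.021},{"wz":0.14},{"wz":0.14},{"wz":0.14},{"wz":0.14},{"wz":0.14},{"wz":0.14}]}}

```text
validation failed for argument at $.co...
```

```bash
python3 go.py .6055 .020 .073 22
```

```text
clock 0.1 pos [0.2011 0.5912 0.249 ] yaw 71.22 tilt [-4.0e-04 -1.6e-03 -1.0e+00] F [-0.3 -0.3  0.3] open 1.006
tool shift [-0.5667 -0.4104  0.1767] norm 0.722
wz 0.8591 other way -2.2825 q7 -0.22
```

>>> {"api": "drive_tool", "payload": {"commands": [{"wx":0,"wy":0,"wz":0,"dx":-0.02,"dy":-0.015,"dz":0,"claw":0.45}]}}

```text
clock: 0.2
tool_pos: [0.2121, 0.5733, 0.2492]
eef_rot: [0.161, 0.987, 0.001, -0.002]
contact_force: [-0.3, -1.0, 0.1]
opening: 0.93
```

>>> {"api": "drive_tool", "payload": {"commands": [{"wx":0,"wy":0,"wz":0,"dx":-0.03,"dy":-0.021,"dz":0,"claw":0.45},{"wx":0,"wy":0,"wz":0,"dx":-0.03,"dy":-0.021,"dz":0,"claw":0.45},{"wx":0,"wy":0,"wz":0,"dx":-0.03,"dy":-0.021,"dz":0,"claw":0.45},{"wx":0,"wy":0,"wz":0,"dx":-0.03,"dy":-0.021,"dz":0,"claw":0.45},{"wx":0,"wy":0,"wz":0,"dx":-0.03,"dy":-0.021,"dz":0,"claw":0.45},{"wx":0,"wy":0,"wz":0,"dx":-0.03,"dy":-0.021,"dz":0,"claw":0.45},{"wx":0,"wy":0,"wz":0,"dx":-0.03,"dy":-0.021,"dz":0,"claw":0.45},{"wx":0,"wy":0,"wz":0,"dx":-0.03,"dy":-0.021,"dz":0,"claw":0.45},{"wx":0,"wy":0,"wz":0,"dx":-0.03,"dy":-0.021,"dz":0,"claw":0.45},{"wx":0,"wy":0,"wz":0,"dx":-0.03,"dy":-0.021,"dz":0,"claw":0.45},{"wx":0,"wy":0,"wz":0,"dx":-0.03,"dy":-0.021,"dz":0,"claw":0.45},{"wx":0,"wy":0,"wz":0,"dx":-0.03,"dy":-0.021,"dz":0,"claw":0.45}]}}

```text
clock: 1.4
tool_pos: [0.4756, 0.2152, 0.2495]
eef_rot: [0.163, 0.987, -0.0, -0.0]
contact_force: [0.8, 0.0, 0.3]
opening: 0.449
```

>>> {"api": "drive_tool", "payload": {"commands": [{"wx":0,"wy":0,"wz":0,"dx":-0.03,"dy":-0.021,"dz":0,"claw":0.45},{"wx":0,"wy":0,"wz":0,"dx":-0.03,"dy":-0.021,"dz":0,"claw":0.45},{"wx":0,"wy":0,"wz":0,"dx":-0.03,"dy":-0.021,"dz":0,"claw":0.45},{"wx":0,"wy":0,"wz":0,"dx":-0.03,"dy":-0.021,"dz":0,"claw":0.45},{"wx":0,"wy":0,"wz":0,"dx":-0.03,"dy":-0.021,"dz":0,"claw":0.45},{"wx":0,"wy":0,"wz":0.143,"dx":0,"dy":0,"dz":0,"claw":0.45},{"wx":0,"wy":0,"wz":0.143,"dx":0,"dy":0,"dz":0,"claw":0.45},{"wx":0,"wy":0,"wz":0.143,"dx":0,"dy":0,"dz":0,"claw":0.45},{"wx":0,"wy":0,"wz":0.143,"dx":0,"dy":0,"dz":0,"claw":0.45},{"wx":0,"wy":0,"wz":0.143,"dx":0,"dy":0,"dz":0,"claw":0.45},{"wx":0,"wy":0,"wz":0.143,"dx":0,"dy":0,"dz":0,"claw":0.45},{"wx":0,"wy":0,"wz":0,"dx":0,"dy":0,"dz":0,"claw":0.45}]}}

```text
clock: 2.6
tool_pos: [0.5829, 0.0691, 0.2494]
eef_rot: [0.559, 0.829, -0.0, -0.0]
contact_force: [-0.0, -0.0, -0.2]
opening: 0.445
```

```bash
python3 go.py .6055 .020 .073 22
```

```text
clock 2.6 pos [0.5829 0.0691 0.2494] yaw 22.05 tilt [-7.e-04 -5.e-04 -1.e+00] F [-0.  -0.  -0.2] open 0.445
tool shift [-0.0539  0.0027  0.1764] norm 0.184
wz 0.0008 other way -3.1408 q7 0.18
```

>>> {"api": "drive_tool", "payload": {"commands": [{"wx":0,"wy":0,"wz":0,"dx":-0.027,"dy":0.001,"dz":0,"claw":0.45},{"wx":0,"wy":0,"wz":0,"dx":-0.027,"dy":0.002,"dz":0,"claw":0.45},{"wx":0,"wy":0,"wz":0,"dx":0,"dy":0,"dz":0.04,"claw":0.45},{"wx":0,"wy":0,"wz":0,"dx":0,"dy":0,"dz":0.04,"claw":0.45},{"wx":0,"wy":0,"wz":0,"dx":0,"dy":0,"dz":0.04,"claw":0.45},{"wx":0,"wy":0,"wz":0,"dx":0,"dy":0,"dz":0.01,"claw":0.45},{"wx":0,"wy":0,"wz":0,"dx":0,"dy":0,"dz":0.01,"claw":0.45}]}}

```text
clock: 3.3
tool_pos: [0.6063, 0.0201, 0.1092]
eef_rot: [0.558, 0.83, -0.0, -0.0]
contact_force: [-0.0, -1.0, -0.1]
opening: 0.449
```

```bash
python3 go.py .6055 .020 .073 22
```

```text
clock 3.3 pos [0.6063 0.0201 0.1092] yaw 22.17 tilt [-7.e-04  3.e-04 -1.e+00] F [-0.  -1.  -0.1] open 0.449
tool shift [ 0.0002 -0.0007  0.0362] norm 0.036
wz 0.0029 other way -3.1387 q7 0.25
```

>>> {"api": "drive_tool", "payload": {"commands": [{"wx":0,"wy":0,"wz":0,"dx":0,"dy":0,"dz":0.018,"claw":0.45},{"wx":0,"wy":0,"wz":0,"dx":0,"dy":0,"dz":0.018,"claw":0.45},{"wx":0,"wy":0,"wz":0,"dx":0,"dy":0,"dz":0,"claw":0.36},{"wx":0,"wy":0,"wz":0,"dx":0,"dy":0,"dz":0,"claw":0.36}]}}

```text
clock: 3.7
tool_pos: [0.6073, 0.0201, 0.075]
eef_rot: [0.558, 0.83, 0.001, 0.001]
contact_force: [0.2, -0.3, 0.2]
opening: 0.363
```

>>> {"api": "drive_tool", "payload": {"commands": [{"wx":0,"wy":0,"wz":-0.07,"dx":0.0003,"dy":0.0083,"dz":0,"claw":0.36},{"wx":0,"wy":0,"wz":-0.07,"dx":0.0003,"dy":0.0083,"dz":0,"claw":0.36},{"wx":0,"wy":0,"wz":-0.07,"dx":0.0003,"dy":0.0083,"dz":0,"claw":0.36},{"wx":0,"wy":0,"wz":-0.07,"dx":0.0003,"dy":0.0083,"dz":0,"claw":0.36},{"wx":0,"wy":0,"wz":-0.07,"dx":0.0003,"dy":0.0083,"dz":0,"claw":0.36},{"wx":0,"wy":0,"wz":-0.07,"dx":0.0003,"dy":0.0083,"dz":0,"claw":0.36}]}}

```text
clock: 4.3
tool_pos: [0.6474, 0.0474, 0.0753]
eef_rot: [0.372, 0.928, -0.0, 0.0]
contact_force: [-2.0, -0.8, 0.1]
opening: 0.36
```

```bash
cat > pol.py <<'E'
from go import *
go(.6055,.02,.073,22)
s=r.get_state();p=s['tool_pos'][:2]-[.5611,.1301];print('tool polar r',np.hypot(*p).round(4),'ang',np.degrees(np.arctan2(p[1],p[0])).round(2))
M=R.from_quat(s['eef_rot']).as_matrix();print('F tool',(M.T@s['contact_force']).round(2))
E
python3 pol.py
```

```text
clock 4.3 pos [0.6474 0.0474 0.0753] yaw 46.29 tilt [ 2.e-04 -8.e-04 -1.e+00] F [-2.  -0.8  0.1] open 0.36
tool shift [ 0.0113 -0.0488  0.0023] norm 0.05
wz 0.4239 other way -2.7177 q7 0.51
tool polar r 0.1195 ang -43.77
F tool [ 0.91 -1.91 -0.06]
```

>>> {"api": "drive_tool", "payload": {"commands": [{"wx":0,"wy":0,"wz":-0.07,"dx":0.0005,"dy":0.0083,"dz":0,"claw":0.36},{"wx":0,"wy":0,"wz":-0.07,"dx":0.0003,"dy":0.0083,"dz":0,"claw":0.36},{"wx":0,"wy":0,"wz":-0.07,"dx":0.0003,"dy":0.0083,"dz":0,"claw":0.36},{"wx":0,"wy":0,"wz":-0.07,"dx":0.0003,"dy":0.0083,"dz":0,"claw":0.36},{"wx":0,"wy":0,"wz":-0.07,"dx":0.0003,"dy":0.0083,"dz":0,"claw":0.36},{"wx":0,"wy":0,"wz":-0.07,"dx":0.0003,"dy":0.0083,"dz":0,"claw":0.36},{"wx":0,"wy":0,"wz":-0.07,"dx":0.0003,"dy":0.0083,"dz":0,"claw":0.36}]}}

```text
clock: 5.0
tool_pos: [0.6759, 0.0971, 0.0754]
eef_rot: [0.136, 0.991, -0.001, 0.0]
contact_force: [-0.8, -0.5, -0.3]
opening: 0.362
```

```bash
python3 pol.py
```

```text
clock 5.0 pos [0.6759 0.0971 0.0754] yaw 74.35 tilt [ 5.0e-04 -1.7e-03 -1.0e+00] F [-0.8 -0.5 -0.3] open 0.362
tool shift [ 0.047  -0.0932  0.0025] norm 0.104
wz 0.9136 other way -2.228 q7 0.82
tool polar r 0.1195 ang -16.05
F tool [ 0.66 -0.74  0.34]
```

>>> {"api": "drive_tool", "payload": {"commands": [{"wx":0,"wy":0,"wz":-0.05,"dx":0.0003,"dy":0.006,"dz":0,"claw":0.36},{"wx":0,"wy":0,"wz":-0.05,"dx":0.0002,"dy":0.006,"dz":0,"claw":0.36},{"wx":0,"wy":0,"wz":-0.05,"dx":0.0002,"dy":0.006,"dz":0,"claw":0.36},{"wx":0,"wy":0,"wz":-0.05,"dx":0.0002,"dy":0.006,"dz":0,"claw":0.36}]}}

```text
clock: 5.4
tool_pos: [0.68, 0.1205, 0.0755]
eef_rot: [0.037, 0.999, -0.001, 0.001]
contact_force: [-0.9, -1.6, -0.3]
opening: 0.361
```

```bash
python3 pol.py
```

```text
clock 5.4 pos [0.68   0.1205 0.0755] yaw 85.75 tilt [ 0.0011 -0.002  -1.    ] F [-0.9 -1.6 -0.3] open 0.361
tool shift [ 0.0669 -0.1057  0.0026] norm 0.125
wz 1.1127 other way -2.0289 q7 0.95
tool polar r 0.1193 ang -4.62
F tool [ 0.83 -1.64  0.32]
```

>>> {"api": "drive_tool", "payload": {"commands": [{"wx":0,"wy":0,"wz":-0.05,"dx":0.0003,"dy":0.006,"dz":0,"claw":0.36},{"wx":0,"wy":0,"wz":-0.05,"dx":0.0002,"dy":0.006,"dz":0,"claw":0.36}]}}

```text
clock: 5.6
tool_pos: [0.6802, 0.1324, 0.0755]
eef_rot: [-0.013, 1.0, -0.001, 0.001]
contact_force: [-0.4, -2.1, 0.3]
opening: 0.358
```

```bash
python3 pol.py
```

```text
clock 5.6 pos [0.6802 0.1324 0.0755] yaw 91.47 tilt [ 0.0013 -0.0021 -1.    ] F [-0.4 -2.1  0.3] open 0.358
tool shift [ 0.0776 -0.1104  0.0026] norm 0.135
wz 1.2126 other way -1.929 q7 1.01
tool polar r 0.1191 ang 1.09
F tool [ 0.41 -2.11 -0.33]
```

>>> {"api": "drive_tool", "payload": {"commands": [{"wx":0,"wy":0,"wz":-0.04,"dx":0.0002,"dy":0.0047,"dz":0,"claw":0.36},{"wx":0,"wy":0,"wz":-0.04,"dx":0.0002,"dy":0.0047,"dz":0,"claw":0.36}]}}

```text
clock: 5.8
tool_pos: [0.6797, 0.1424, 0.0751]
eef_rot: [-0.053, 0.999, -0.001, 0.001]
contact_force: [0.5, -2.1, 1.3]
opening: 0.362
```

>>> {"api": "drive_tool", "payload": {"commands": [{"wx":0,"wy":0,"wz":-0.04,"dx":0.0002,"dy":0.0047,"dz":0,"claw":0.36}]}}

```text
clock: 5.9
tool_pos: [0.6791, 0.1474, 0.0748]
eef_rot: [-0.073, 0.997, -0.0, 0.001]
contact_force: [0.2, -1.6, 0.9]
opening: 0.36
```

>>> {"api": "drive_tool", "payload": {"commands": [{"wx":0,"wy":0,"wz":-0.04,"dx":0.0002,"dy":0.0047,"dz":0,"claw":0.36}]}}

```text
clock: 6.0
tool_pos: [0.6784, 0.149, 0.0746]
eef_rot: [-0.093, 0.996, -0.003, 0.001]
contact_force: [-0.4, -9.7, 6.5]
opening: 0.36
```

>>> {"api": "drive_tool", "payload": {"commands": [{"wx":0,"wy":0,"wz":-0.03,"dx":0.0001,"dy":0.0035,"dz":0,"claw":0.36}]}}

```text
clock: 6.1
tool_pos: [0.678, 0.1493, 0.0745]
eef_rot: [-0.107, 0.994, -0.005, 0.0]
contact_force: [0.2, -13.6, 6.9]
opening: 0.361
```

```bash
python3 pol.py
```

```text
clock 6.1 pos [0.678  0.1493 0.0745] yaw 102.26 tilt [ 0.0013 -0.0099 -0.9999] F [  0.2 -13.6   6.9] open 0.361
tool shift [ 0.0983 -0.1109  0.0027] norm 0.148
wz 1.4009 other way -1.7407 q7 1.13
tool polar r 0.1184 ang 9.31
F tool [  2.71 -13.41  -6.78]
```

>>> {"api": "drive_tool", "payload": {"commands": [{"wx":0,"wy":0,"wz":0,"dx":0.0002,"dy":0.002,"dz":0,"claw":0.36}]}}

```text
clock: 6.2
tool_pos: [0.678, 0.1493, 0.0745]
eef_rot: [-0.106, 0.994, -0.006, 0.0]
contact_force: [2.1, -13.8, 6.1]
opening: 0.361
```

>>> {"api": "drive_tool", "payload": {"commands": [{"wx":0,"wy":0,"wz":0,"dx":0.0002,"dy":0.002,"dz":0,"claw":0.36}]}}

```text
clock: 6.3
tool_pos: [0.6779, 0.1511, 0.0745]
eef_rot: [-0.105, 0.994, -0.006, 0.001]
contact_force: [2.5, -10.1, 4.6]
opening: 0.359
```

>>> {"api": "drive_tool", "payload": {"commands": [{"wx":0,"wy":0,"wz":-0.02,"dx":0.0002,"dy":0.002,"dz":0,"claw":0.36}]}}

```text
clock: 6.4
tool_pos: [0.6771, 0.1565, 0.0746]
eef_rot: [-0.116, 0.993, -0.003, 0.002]
contact_force: [1.7, -2.7, 2.6]
opening: 0.359
```

```bash
python3 pol.py
```

```text
clock 6.4 pos [0.6771 0.1565 0.0746] yaw 103.3 tilt [ 0.0038 -0.0059 -1.    ] F [ 1.7 -2.7  2.6] open 0.359
tool shift [ 0.1011 -0.1163  0.0022] norm 0.154
wz 1.4189 other way -1.7227 q7 1.14
tool polar r 0.119 ang 12.81
F tool [-1.06 -3.07 -2.56]
```

>>> {"api": "drive_tool", "payload": {"commands": [{"wx":0,"wy":0,"wz":-0.02,"dx":0.0002,"dy":0.003,"dz":0,"claw":0.36}]}}

```text
clock: 6.5
tool_pos: [0.6754, 0.163, 0.0745]
eef_rot: [-0.127, 0.992, -0.001, 0.001]
contact_force: [0.9, -0.5, 0.6]
opening: 0.362
```

>>> {"api": "drive_tool", "payload": {"commands": [{"wx":0,"wy":0,"wz":-0.03,"dx":0.0002,"dy":0.003,"dz":0,"claw":0.36}]}}

```text
clock: 6.6
tool_pos: [0.6749, 0.163, 0.0743]
eef_rot: [-0.142, 0.99, -0.003, 0.001]
contact_force: [4.2, -11.9, 4.9]
opening: 0.364
```

>>> {"api": "drive_tool", "payload": {"commands": [{"wx":0,"wy":0,"wz":-0.03,"dx":0.0002,"dy":0.003,"dz":0,"claw":0.36}]}}

```text
clock: 6.7
tool_pos: [0.6744, 0.163, 0.0743]
eef_rot: [-0.156, 0.988, -0.005, 0.001]
contact_force: [4.4, -15.4, 4.9]
opening: 0.36
```

```bash
python3 pol.py
```

```text
clock 6.7 pos [0.6744 0.163  0.0743] yaw 107.95 tilt [ 0.0035 -0.0102 -0.9999] F [  4.4 -15.4   4.9] open 0.36
tool shift [ 0.1096 -0.1147  0.0025] norm 0.159
wz 1.5002 other way -1.6414 q7 1.19
tool polar r 0.118 ang 16.17
F tool [  0.59 -16.08  -4.75]
```

>>> {"api": "drive_tool", "payload": {"commands": [{"wx":0,"wy":0,"wz":0.0,"dx":0,"dy":-0.004,"dz":0,"claw":0.45},{"wx":0,"wy":0,"wz":0.0,"dx":0,"dy":-0.005,"dz":0,"claw":0.45},{"wx":0,"wy":0,"wz":0.0,"dx":0,"dy":-0.002,"dz":0,"claw":0.45},{"wx":0,"wy":0,"wz":0,"dx":0,"dy":0,"dz":0,"claw":0.45}]}}

```text
clock: 7.1
tool_pos: [0.6749, 0.1602, 0.0735]
eef_rot: [-0.157, 0.988, 0.001, -0.0]
contact_force: [0.6, 0.5, -0.3]
opening: 0.448
```

```bash
python3 pol.py
```

```text
clock 7.1 pos [0.6749 0.1602 0.0735] yaw 108.04 tilt [-6.0e-04  1.1e-03 -1.0e+00] F [ 0.6  0.5 -0.3] open 0.448
tool shift [ 0.1094 -0.1118  0.0004] norm 0.156
wz 1.5017 other way -1.6399 q7 1.21
tool polar r 0.1177 ang 14.8
F tool [-0.78  0.31  0.28]
```

>>> {"api": "drive_tool", "payload": {"commands": [{"wx":0,"wy":0,"wz":0,"dx":0,"dy":0,"dz":-0.02,"claw":0.45},{"wx":0,"wy":0,"wz":0,"dx":0,"dy":0,"dz":-0.04,"claw":0.45},{"wx":0,"wy":0,"wz":0,"dx":0,"dy":0,"dz":-0.04,"claw":0.45},{"wx":0,"wy":0,"wz":0,"dx":0,"dy":0,"dz":-0.04,"claw":0.45},{"wx":0,"wy":0,"wz":0.1,"dx":0,"dy":0,"dz":0,"claw":0.9},{"wx":0,"wy":0,"wz":0.13,"dx":0,"dy":0,"dz":0,"claw":0.9},{"wx":0,"wy":0,"wz":0.13,"dx":0,"dy":0,"dz":0,"claw":0.9},{"wx":0,"wy":0,"wz":0.13,"dx":0,"dy":0,"dz":0,"claw":0.9},{"wx":0,"wy":0,"wz":0.13,"dx":0,"dy":0,"dz":0,"claw":0.9},{"wx":0,"wy":0,"wz":0.12,"dx":0,"dy":0,"dz":0,"claw":0.9},{"wx":0,"wy":0,"wz":0,"dx":0,"dy":0,"dz":0,"claw":0.9}]}}

```text
clock: 8.2
tool_pos: [0.6748, 0.1607, 0.2136]
eef_rot: [0.211, 0.978, 0.0, -0.0]
contact_force: [-0.2, 0.3, 0.4]
opening: 0.899
```

```bash
python3 go.py .524 -.353 .2 65.5
```

```text
clock 8.2 pos [0.6748 0.1607 0.2136] yaw 65.67 tilt [-4.e-04  6.e-04 -1.e+00] F [-0.2  0.3  0.4] open 0.899
tool shift [-0.0742 -0.5302  0.0134] norm 0.536
wz 0.003 other way -3.1386 q7 0.66
```

>>> {"api": "drive_tool", "payload": {"commands": [{"wx":0,"wy":0,"wz":0,"dx":-0.004,"dy":-0.03,"dz":0,"claw":0.9},{"wx":0,"wy":0,"wz":0,"dx":-0.007,"dy":-0.05,"dz":0,"claw":0.9},{"wx":0,"wy":0,"wz":0,"dx":-0.007,"dy":-0.049,"dz":0,"claw":0.9},{"wx":0,"wy":0,"wz":0,"dx":-0.007,"dy":-0.049,"dz":0,"claw":0.9},{"wx":0,"wy":0,"wz":0,"dx":-0.007,"dy":-0.049,"dz":0,"claw":0.9},{"wx":0,"wy":0,"wz":0,"dx":-0.007,"dy":-0.049,"dz":0,"claw":0.9},{"wx":0,"wy":0,"wz":0,"dx":-0.007,"dy":-0.049,"dz":0,"claw":0.9},{"wx":0,"wy":0,"wz":0,"dx":-0.007,"dy":-0.049,"dz":0,"claw":0.9},{"wx":0,"wy":0,"wz":0,"dx":-0.007,"dy":-0.049,"dz":0,"claw":0.9},{"wx":0,"wy":0,"wz":0,"dx":-0.007,"dy":-0.049,"dz":0,"claw":0.9},{"wx":0,"wy":0,"wz":0,"dx":-0.007,"dy":-0.04,"dz":0,"claw":0.9},{"wx":0,"wy":0,"wz":0,"dx":-0.002,"dy":-0.018,"dz":0,"claw":0.9}]}}

```text
clock: 9.4
tool_pos: [0.5234, -0.3592, 0.2134]
eef_rot: [0.213, 0.977, -0.001, -0.0]
contact_force: [0.1, 0.1, 0.4]
opening: 0.902
```

```bash
cat > m3.py <<'E'
from h import *
snap('top','t1.png');s=snap('scene','s1.png')
b=load('t1.png');f=lambda z,q:cv2.resize(z,q,interpolation=cv2.INTER_CUBIC)
cv2.imwrite('pics/crop2.png',np.hstack([f(b['color'][145:245,150:250,::-1],(400,400)),f(s['color'][150:220,250:320,::-1],(400,400))]))
E
python3 m3.py; python3 go.py .524 -.353 .2 65.5
```

```text
clock 9.5 pos [ 0.5242 -0.3569  0.2133] yaw 65.43 tilt [-7.e-04 -8.e-04 -1.e+00] F [-0.5 -0.4  0.2] open 0.903
tool shift [0.0018 0.0034 0.0133] norm 0.014
wz -0.0013 other way 3.1403 q7 1.4
```

View pics/crop2.png

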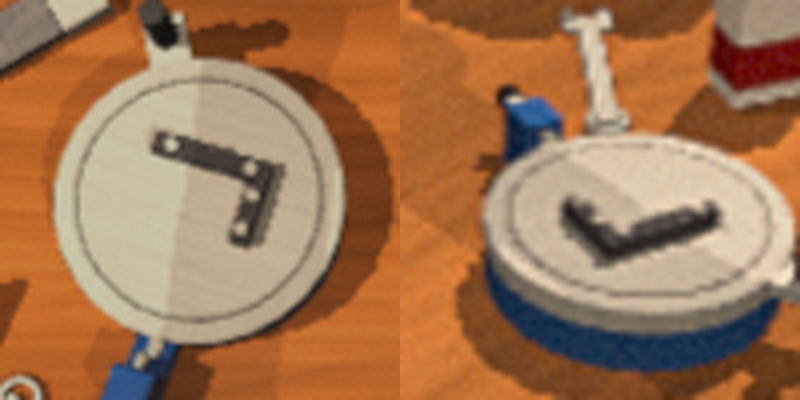

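The crop shows the disc swung round: post at crop (155,25), corner at (262,172), long stop running up-left to (155,140), all consistent with the end stop. Now the descent on the block.

>>> {"api": "drive_tool", "payload": {"commands": [{"wx":0,"wy":0,"wz":0,"dx":0.002,"dy":0.003,"dz":0.02,"claw":0.9},{"wx":0,"wy":0,"wz":0,"dx":0,"dy":0,"dz":0.04,"claw":0.9},{"wx":0,"wy":0,"wz":0,"dx":0,"dy":0,"dz":0.04,"claw":0.9},{"wx":0,"wy":0,"wz":0,"dx":0,"dy":0,"dz":0.03,"claw":0.9},{"wx":0,"wy":0,"wz":0,"dx":0,"dy":0,"dz":0,"claw":0.9}]}}

```text
clock: 10.0
tool_pos: [0.5242, -0.345, 0.0799]
eef_rot: [0.208, 0.978, 0.003, -0.004]
contact_force: [0.4, 0.6, 0.2]
opening: 0.899
```

```bash
python3 go.py .524 -.353 .03 65.5; cat > m4.py <<'E'
from h import *
b=load('t1.png');im=b['color'];hsv=cv2.cvtColor(im,cv2.COLOR_RGB2HSV)
ax=np.array([.5611,.1301])
m=np.zeros(hsv.shape[:2],np.uint8);w=hsv[170:210,185:225];m[170:210,185:225]=(w[...,2]<110)
ys,xs=np.nonzero(m);P=ray(b,np.c_[xs,ys],.064)[:,:2]
for yaw in range(66,82,2):
    t=np.radians(yaw);R_=np.array([[np.cos(t),-np.sin(t)],[np.sin(t),np.cos(t)]]);Q=(P-ax)@R_*1000+[30,20]
    h=np.histogram(Q[:,1],np.arange(-24,50,2))[0];print(yaw,h[:14], (h.astype(float)**2).sum())
g=ray(b,[[150+155/4-.4,145+12/4-.4]],.105)[0,:2]-ax;print('post',np.hypot(*g),np.degrees(np.arctan2(g[1],g[0])))
E
python3 m4.py
```

```text
clock 10.0 pos [ 0.5242 -0.345   0.0799] yaw 65.94 tilt [-0.0061  0.0068 -1.    ] F [0.4 0.6 0.2] open 0.899
tool shift [-0.0035 -0.0076  0.0499] norm 0.051
wz 0.0078 other way -3.1338 q7 1.33
66 [ 1  3  6 10 11 16 18 20 20 23 21 17 13 11] 3566.0
68 [ 0  1  5  9 13 17 19 19 21 20 21 21 14 10] 3650.0
70 [ 0  0  3  7 14 18 21 19 19 21 20 24 17  5] 3822.0
72 [ 0  0  0  4 17 21 19 19 19 19 22 24 15  7] 3882.0
74 [ 0  0  0  2 16 21 20 18 18 20 23 23 16  6] 3878.0
76 [ 0  0  0  0 15 22 19 19 19 19 22 23 15  6] 3818.0
78 [ 0  0  0  2 13 18 19 19 21 18 23 21 13  8] 3600.0
80 [ 0  0  0  7 10 13 19 19 18 24 21 16 14  9] 3368.0
post 0.11740991549074796 13.276208869551493
```

>>> {"api": "drive_tool", "payload": {"commands": [{"wx":0,"wy":0,"wz":0,"dx":0,"dy":0,"dz":0,"claw":0.9},{"wx":0,"wy":0,"wz":0,"dx":0,"dy":0,"dz":0,"claw":0.9},{"wx":0,"wy":0,"wz":0,"dx":0,"dy":0,"dz":0,"claw":0.9}]}}

```text
clock: 10.3
tool_pos: [0.5266, -0.3506, 0.0858]
eef_rot: [0.211, 0.977, -0.0, 0.002]
contact_force: [0.4, 0.7, 0.9]
opening: 0.899
```

```bash
python3 go.py .524 -.353 .03 65.3
```

```text
clock 10.3 pos [ 0.5266 -0.3506  0.0858] yaw 65.64 tilt [ 0.0033 -0.0013 -1.    ] F [0.4 0.7 0.9] open 0.899
tool shift [ 0.0016 -0.0033  0.0558] norm 0.056
wz 0.006 other way -3.1356 q7 1.33
```

>>> {"api": "drive_tool", "payload": {"commands": [{"wx":0,"wy":0,"wz":0.005,"dx":0.001,"dy":-0.003,"dz":0.01,"claw":0.9},{"wx":0,"wy":0,"wz":0,"dx":0,"dy":0,"dz":0.015,"claw":0.9},{"wx":0,"wy":0,"wz":0,"dx":0,"dy":0,"dz":0.015,"claw":0.9},{"wx":0,"wy":0,"wz":0,"dx":0,"dy":0,"dz":0.01,"claw":0.9},{"wx":0,"wy":0,"wz":0,"dx":0,"dy":0,"dz":0,"claw":0.9},{"wx":0,"wy":0,"wz":0,"dx":0,"dy":0,"dz":0,"claw":0.9}]}}

```text
clock: 10.9
tool_pos: [0.5229, -0.3526, 0.0331]
eef_rot: [0.214, 0.977, 0.0, -0.0]
contact_force: [0.1, 0.2, 0.4]
opening: 0.901
```

```bash
python3 go.py .524 -.353 .03 65.3
```

```text
clock 10.9 pos [ 0.5229 -0.3526  0.0331] yaw 65.33 tilt [-6.e-04  6.e-04 -1.e+00] F [0.1 0.2 0.4] open 0.901
tool shift [-0.0012  0.0001  0.0031] norm 0.003
wz 0.0005 other way -3.1411 q7 1.31
```

>>> {"api": "drive_tool", "payload": {"commands": [{"wx":0,"wy":0,"wz":0,"dx":-0.001,"dy":0,"dz":0.003,"claw":0.6},{"wx":0,"wy":0,"wz":0,"dx":0,"dy":0,"dz":0,"claw":0.5},{"wx":0,"wy":0,"wz":0,"dx":0,"dy":0,"dz":0,"claw":0.4},{"wx":0,"wy":0,"wz":0,"dx":0,"dy":0,"dz":0,"claw":0.2},{"wx":0,"wy":0,"wz":0,"dx":0,"dy":0,"dz":0,"claw":0.2}], "grip_force": 40}}

```text
clock: 11.4
tool_pos: [0.5238, -0.3539, 0.031]
eef_rot: [0.214, 0.977, -0.0, 0.0]
contact_force: [-1.7, -0.9, 0.3]
opening: 0.469
```

```bash
python3 go.py .5611 .1301 .14 -16.5
```

```text
clock 11.4 pos [ 0.5238 -0.3539  0.031 ] yaw 65.31 tilt [ 1.e-04 -9.e-04 -1.e+00] F [-1.7 -0.9  0.3] open 0.469
tool shift [ 0.1683  0.4552 -0.1094] norm 0.498
wz 1.4278 other way -1.7138 q7 1.31
```

>>> {"api": "drive_tool", "payload": {"commands": [{"wx":0,"wy":0,"wz":0,"dx":0,"dy":0,"dz":0,"claw":0.2},{"wx":0,"wy":0,"wz":0,"dx":0,"dy":0,"dz":-0.01,"claw":0.2},{"wx":0,"wy":0,"wz":0,"dx":0,"dy":0,"dz":-0.03,"claw":0.2},{"wx":0,"wy":0,"wz":0,"dx":0,"dy":0,"dz":-0.04,"claw":0.2},{"wx":0,"wy":0,"wz":0,"dx":0,"dy":0,"dz":-0.04,"claw":0.2},{"wx":0,"wy":0,"wz":0,"dx":0,"dy":0,"dz":-0.03,"claw":0.2}]}}

```text
clock: 12.0
tool_pos: [0.5243, -0.353, 0.1835]
eef_rot: [0.213, 0.977, 0.0, 0.001]
contact_force: [-0.0, -0.8, -2.7]
opening: 0.45
```

```bash
python3 go.py .5611 .1301 .14 -16.5; python3 -c "
from h import *
snap('scene','s2.png')"
```

```text
clock 12.0 pos [ 0.5243 -0.353   0.1835] yaw 65.35 tilt [ 1.7e-03 -2.0e-04 -1.0e+00] F [-0.  -0.8 -2.7] open 0.45
tool shift [0.1681 0.4544 0.0434] norm 0.486
wz 1.4286 other way -1.713 q7 1.38
```

>>> {"api": "drive_tool", "payload": {"commands": [{"wx":0,"wy":0,"wz":0,"dx":0.007,"dy":0.02,"dz":0,"claw":0.2},{"wx":0,"wy":0,"wz":0,"dx":0.014,"dy":0.038,"dz":0,"claw":0.2},{"wx":0,"wy":0,"wz":0,"dx":0.014,"dy":0.038,"dz":0,"claw":0.2},{"wx":0,"wy":0,"wz":0,"dx":0.014,"dy":0.038,"dz":0,"claw":0.2},{"wx":0,"wy":0,"wz":0,"dx":0.014,"dy":0.038,"dz":0,"claw":0.2},{"wx":0,"wy":0,"wz":0,"dx":0.014,"dy":0.038,"dz":0,"claw":0.2},{"wx":0,"wy":0,"wz":0,"dx":0.014,"dy":0.038,"dz":0,"claw":0.2},{"wx":0,"wy":0,"wz":0,"dx":0.014,"dy":0.038,"dz":0,"claw":0.2},{"wx":0,"wy":0,"wz":0,"dx":0.014,"dy":0.038,"dz":0,"claw":0.2},{"wx":0,"wy":0,"wz":0,"dx":0.014,"dy":0.038,"dz":0,"claw":0.2},{"wx":0,"wy":0,"wz":0,"dx":0.014,"dy":0.038,"dz":0,"claw":0.2},{"wx":0,"wy":0,"wz":0,"dx":0.014,"dy":0.038,"dz":0,"claw":0.2}]}}

```text
clock: 13.25
tool_pos: [0.5598, 0.1138, 0.1806]
eef_rot: [0.213, 0.977, -0.0, -0.0]
contact_force: [1.0, -0.4, -2.7]
opening: 0.45
```

>>> {"api": "drive_tool", "payload": {"commands": [{"wx":0,"wy":0,"wz":0.08,"dx":0,"dy":0,"dz":0,"claw":0.2},{"wx":0,"wy":0,"wz":0.13,"dx":0,"dy":0,"dz":0,"claw":0.2},{"wx":0,"wy":0,"wz":0.13,"dx":0,"dy":0,"dz":0,"claw":0.2},{"wx":0,"wy":0,"wz":0.13,"dx":0,"dy":0,"dz":0,"claw":0.2},{"wx":0,"wy":0,"wz":0.13,"dx":0,"dy":0,"dz":0,"claw":0.2},{"wx":0,"wy":0,"wz":0.13,"dx":0,"dy":0,"dz":0,"claw":0.2},{"wx":0,"wy":0,"wz":0.13,"dx":0,"dy":0,"dz":0,"claw":0.2},{"wx":0,"wy":0,"wz":0.13,"dx":0,"dy":0,"dz":0,"claw":0.2},{"wx":0,"wy":0,"wz":0.13,"dx":0,"dy":0,"dz":0,"claw":0.2},{"wx":0,"wy":0,"wz":0.13,"dx":0,"dy":0,"dz":0,"claw":0.2},{"wx":0,"wy":0,"wz":0.13,"dx":0,"dy":0,"dz":0,"claw":0.2},{"wx":0,"wy":0,"wz":0.05,"dx":0,"dy":0,"dz":0,"claw":0.2}]}}

```text
clock: 14.45
tool_pos: [0.5597, 0.1125, 0.1805]
eef_rot: [0.803, 0.596, -0.0, -0.001]
contact_force: [-0.2, 0.3, -2.3]
opening: 0.454
```

```bash
python3 go.py .5557 .140 .095 -16.5
```

```text
clock 14.45 pos [0.5597 0.1125 0.1805] yaw -16.79 tilt [-1.2e-03  5.0e-04 -1.0e+00] F [-0.2  0.3 -2.3] open 0.454
tool shift [ 0.0251 -0.0117  0.0855] norm 0.09
wz -0.005 other way 3.1366 q7 -0.37
```

>>> {"api": "drive_tool", "payload": {"commands": [{"wx":0,"wy":0,"wz":-0.005,"dx":0.013,"dy":-0.006,"dz":0,"claw":0.2},{"wx":0,"wy":0,"wz":0,"dx":0.012,"dy":-0.006,"dz":0,"claw":0.2},{"wx":0,"wy":0,"wz":0,"dx":0,"dy":0,"dz":0.025,"claw":0.2},{"wx":0,"wy":0,"wz":0,"dx":0,"dy":0,"dz":0.025,"claw":0.2},{"wx":0,"wy":0,"wz":0,"dx":0,"dy":0,"dz":0.025,"claw":0.2},{"wx":0,"wy":0,"wz":0,"dx":0,"dy":0,"dz":0,"claw":0.2},{"wx":0,"wy":0,"wz":0,"dx":0,"dy":0,"dz":0,"claw":0.2}]}}

```text
clock: 15.15
tool_pos: [0.5557, 0.1406, 0.1058]
eef_rot: [0.8, 0.6, -0.0, -0.001]
contact_force: [0.2, 0.7, -2.1]
opening: 0.451
```

```bash
python3 go.py .5557 .140 .083 -16.5; python3 - <<'E'
from h import *
s=snap('scene','s3.png');b=snap('top','t3.png')
f=lambda z,q:cv2.resize(z,q,interpolation=cv2.INTER_CUBIC)
cv2.imwrite('pics/crop3.png',np.hstack([f(s['color'][130:220,240:330,::-1],(450,450)),f(b['color'][150:240,150:220,::-1],(350,450))]))
E
```

```text
clock 15.15 pos [0.5557 0.1406 0.1058] yaw -16.22 tilt [-7.e-04  8.e-04 -1.e+00] F [ 0.2  0.7 -2.1] open 0.451
tool shift [-0.0006  0.0001  0.0228] norm 0.023
wz 0.0048 other way -3.1368 q7 -0.38
```

View pics/crop3.png

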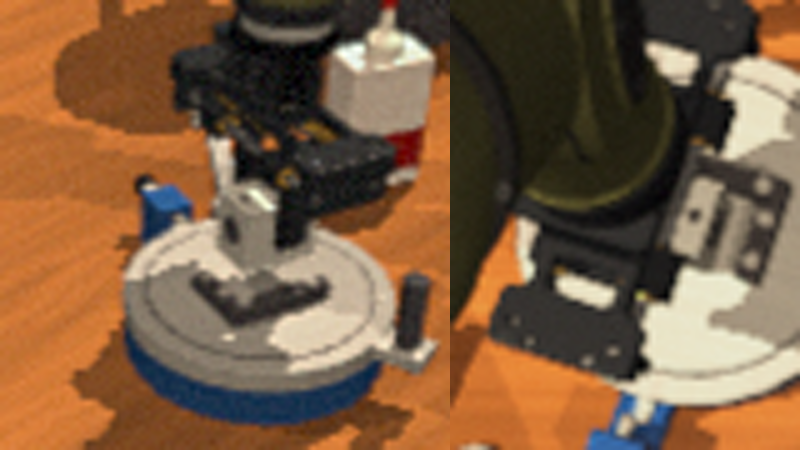

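The crop shows the block held level over the disc inside the L. The bore face is toward the short stop, the long side parallel to the long stop, and the post is clear at crop (412,310). Now lowering.

>>> {"api": "drive_tool", "payload": {"commands": [{"wx":0,"wy":0,"wz":0,"dx":0,"dy":0,"dz":0.01,"claw":0.2},{"wx":0,"wy":0,"wz":0,"dx":0,"dy":0,"dz":0.008,"claw":0.2},{"wx":0,"wy":0,"wz":0,"dx":0,"dy":0,"dz":0.003,"claw":0.2},{"wx":0,"wy":0,"wz":0,"dx":0,"dy":0,"dz":0,"claw":0.2},{"wx":0,"wy":0,"wz":0,"dx":0,"dy":0,"dz":0,"claw":0.2}]}}

```text
clock: 15.75
tool_pos: [0.5561, 0.1392, 0.0846]
eef_rot: [0.8, 0.6, -0.0, -0.0]
contact_force: [-0.3, 0.1, -3.4]
opening: 0.454
```

>>> {"api": "drive_tool", "payload": {"commands": [{"wx":0,"wy":0,"wz":0,"dx":0,"dy":0,"dz":0.002,"claw":0.2},{"wx":0,"wy":0,"wz":0,"dx":0,"dy":0,"dz":0,"claw":0.2}]}}

```text
clock: 15.95
tool_pos: [0.5561, 0.1393, 0.0827]
eef_rot: [0.8, 0.599, 0.0, -0.0]
contact_force: [0.2, -0.2, -3.1]
opening: 0.452
```

>>> {"api": "drive_tool", "payload": {"commands": [{"wx":0,"wy":0,"wz":0,"dx":0,"dy":0,"dz":0.002,"claw":0.2},{"wx":0,"wy":0,"wz":0,"dx":0,"dy":0,"dz":0,"claw":0.2}]}}

```text
clock: 16.15
tool_pos: [0.5563, 0.1393, 0.0809]
eef_rot: [0.8, 0.6, 0.0, 0.0]
contact_force: [1.2, -0.1, -0.1]
opening: 0.452
```

>>> {"api": "drive_tool", "payload": {"commands": [{"wx":0,"wy":0,"wz":0,"dx":-0.002,"dy":0.002,"dz":0.0005,"claw":0.2},{"wx":0,"wy":0,"wz":0,"dx":-0.002,"dy":0.002,"dz":0,"claw":0.2},{"wx":0,"wy":0,"wz":0,"dx":0,"dy":0,"dz":0,"claw":0.2}]}}

```text
clock: 16.45
tool_pos: [0.5594, 0.1348, 0.0809]
eef_rot: [0.8, 0.6, 0.001, -0.0]
contact_force: [-0.8, 2.0, 5.5]
opening: 0.451
```

```bash
cat > f.py <<'E'
from go import *
ax=np.array([.5611,.1301]);t=np.radians(73.5)
s=r.get_state();p=s['tool_pos'];M=R.from_quat(s['eef_rot']).as_matrix();F=s['contact_force']
d=p[:2]-ax;c,n=np.cos(t),np.sin(t);rot=lambda v:np.array([c*v[0]+n*v[1],-n*v[0]+c*v[1]])
print('clock',round(s['clock'],2),'corner xy mm',(rot(d)*1000+[30,20]).round(2),'z',p[2].round(4),'yaw',np.degrees(np.arctan2(M[1,1],M[0,1])).round(2),'tilt in corner',rot(M[:2,2]).round(4),'F corner',rot(F[:2]).round(1),'Fz',F[2].round(1),'mom',s['moment'].round(2),'open',round(s['opening'],3))
E
python3 f.py
```

```text
clock 16.45 corner xy mm [34.   22.97] z 0.0809 yaw -16.33 tilt in corner [ 0.0015 -0.001 ] F corner [1.6 1.3] Fz 5.5 mom [ 0.3   0.41 -0.02] open 0.451
```

>>> {"api": "drive_tool", "payload": {"commands": [{"wx":0,"wy":0,"wz":0,"dx":-0.001,"dy":0.001,"dz":-0.0003,"claw":0.2},{"wx":0,"wy":0,"wz":0,"dx":-0.001,"dy":0.001,"dz":0,"claw":0.2},{"wx":0,"wy":0,"wz":0,"dx":0,"dy":0,"dz":0,"claw":0.2}]}}

```text
clock: 16.75
tool_pos: [0.5605, 0.1321, 0.0809]
eef_rot: [0.8, 0.6, 0.001, -0.0]
contact_force: [-0.4, 2.6, 5.6]
opening: 0.447
```

```bash
python3 f.py
```

```text
clock 16.75 corner xy mm [31.77 21.15] z 0.0809 yaw -16.33 tilt in corner [ 0.0009 -0.0005] F corner [2.3 1.2] Fz 5.6 mom [ 0.4   0.34 -0.01] open 0.447
```

>>> {"api": "drive_tool", "payload": {"commands": [{"wx":0,"wy":0,"wz":0,"dx":-0.001,"dy":0.001,"dz":0,"claw":0.2},{"wx":0,"wy":0,"wz":0,"dx":0,"dy":0,"dz":0,"claw":0.2}]}}

```text
clock: 16.95
tool_pos: [0.5611, 0.131, 0.0809]
eef_rot: [0.8, 0.6, 0.0, -0.0]
contact_force: [-0.2, 2.8, 5.3]
opening: 0.45
```

```bash
python3 f.py
```

```text
clock 16.95 corner xy mm [30.88 20.28] z 0.0809 yaw -16.32 tilt in corner [ 0.001  -0.0003] F corner [2.6 1. ] Fz 5.3 mom [ 0.43  0.36 -0.03] open 0.45
```

>>> {"api": "drive_tool", "payload": {"commands": [{"wx":0,"wy":0,"wz":0,"dx":-0.001,"dy":0.001,"dz":0,"claw":0.2},{"wx":0,"wy":0,"wz":0,"dx":0,"dy":0,"dz":0,"claw":0.2}]}}

```text
clock: 17.15
tool_pos: [0.5617, 0.1298, 0.0809]
eef_rot: [0.8, 0.6, 0.001, -0.0]
contact_force: [-1.1, 2.6, 5.8]
opening: 0.454
```

```bash
python3 f.py
```

```text
clock 17.15 corner xy mm [29.93 19.31] z 0.0809 yaw -16.31 tilt in corner [ 0.001  -0.0003] F corner [2.1 1.8] Fz 5.8 mom [ 0.46  0.44 -0.  ] open 0.454
```

>>> {"api": "drive_tool", "payload": {"commands": [{"wx":0,"wy":0,"wz":0,"dx":-0.001,"dy":0.001,"dz":0,"claw":0.2},{"wx":0,"wy":0,"wz":0,"dx":0,"dy":0,"dz":0,"claw":0.2}]}}

```text
clock: 17.35
tool_pos: [0.5619, 0.1296, 0.0809]
eef_rot: [0.8, 0.6, 0.0, -0.001]
contact_force: [-2.6, 3.4, 7.4]
opening: 0.45
```

```bash
python3 f.py
```

```text
clock 17.35 corner xy mm [29.75 19.07] z 0.0809 yaw -16.27 tilt in corner [0.0019 0.0009] F corner [2.5 3.5] Fz 7.4 mom [ 0.7   0.58 -0.08] open 0.45
```

>>> {"api": "drive_tool", "payload": {"commands": [{"wx":0,"wy":0,"wz":0,"dx":-0.001,"dy":0.001,"dz":-0.0003,"claw":0.2},{"wx":0,"wy":0,"wz":0,"dx":0,"dy":0,"dz":0,"claw":0.2}]}}

```text
clock: 17.55
tool_pos: [0.562, 0.1295, 0.0809]
eef_rot: [0.8, 0.6, 0.0, -0.002]
contact_force: [-2.6, 5.9, 5.2]
opening: 0.449
```

```bash
python3 f.py
```

```text
clock 17.55 corner xy mm [29.65 18.94] z 0.0809 yaw -16.22 tilt in corner [0.0026 0.0023] F corner [5.  4.2] Fz 5.2 mom [ 1.16  0.64 -0.02] open 0.449
```

>>> {"api": "drive_tool", "payload": {"commands": [{"wx":0,"wy":0,"wz":0,"dx":-0.001,"dy":0.001,"dz":-0.0003,"claw":0.2},{"wx":0,"wy":0,"wz":0,"dx":0,"dy":0,"dz":0,"claw":0.2}]}}

```text
clock: 17.75
tool_pos: [0.5623, 0.1293, 0.081]
eef_rot: [0.799, 0.601, 0.0, -0.002]
contact_force: [-3.2, 8.9, 4.1]
opening: 0.45
```

```bash
python3 f.py
```

```text
clock 17.75 corner xy mm [29.56 18.65] z 0.081 yaw -16.16 tilt in corner [0.0035 0.0035] F corner [7.6 5.6] Fz 4.1 mom [ 1.55  0.77 -0.02] open 0.45
```

>>> {"api": "drive_tool", "payload": {"commands": [{"wx":-0.004,"wy":-0.004,"wz":0,"dx":-0.0005,"dy":0.001,"dz":0.0005,"claw":0.2},{"wx":0,"wy":0,"wz":0,"dx":0,"dy":0,"dz":0,"claw":0.2}]}}

```text
clock: 17.95
tool_pos: [0.5623, 0.1293, 0.0809]
eef_rot: [0.799, 0.601, -0.0, -0.0]
contact_force: [-5.6, 8.9, 8.6]
opening: 0.447
```

```bash
python3 f.py
```

```text
clock 17.95 corner xy mm [29.59 18.65] z 0.0809 yaw -16.11 tilt in corner [-0.0002  0.001 ] F corner [6.9 7.9] Fz 8.6 mom [ 1.84  1.26 -0.03] open 0.447
```

>>> {"api": "drive_tool", "payload": {"commands": [{"wx":-0.004,"wy":-0.003,"wz":0,"dx":-0.0005,"dy":0.001,"dz":0.0005,"claw":0.2},{"wx":0,"wy":0,"wz":0,"dx":0,"dy":0,"dz":0,"claw":0.2}]}}

```text
clock: 18.15
tool_pos: [0.5623, 0.1293, 0.0808]
eef_rot: [0.799, 0.601, -0.001, 0.001]
contact_force: [-7.8, 10.6, 14.0]
opening: 0.45
```

```bash
python3 f.py
```

```text
clock 18.15 corner xy mm [29.57 18.66] z 0.0808 yaw -16.09 tilt in corner [-0.0026 -0.0013] F corner [ 8.  10.5] Fz 14.0 mom [ 2.19  1.92 -0.05] open 0.45
```

>>> {"api": "drive_tool", "payload": {"commands": [{"wx":0.002,"wy":0.003,"wz":-0.004,"dx":-0.001,"dy":0,"dz":-0.0005,"claw":0.2},{"wx":0,"wy":0,"wz":0,"dx":0,"dy":0,"dz":0,"claw":0.2},{"wx":0,"wy":0,"wz":0,"dx":0,"dy":0,"dz":0,"claw":0.2}]}}

```text
clock: 18.45
tool_pos: [0.5624, 0.1292, 0.0809]
eef_rot: [0.798, 0.603, 0.001, -0.001]
contact_force: [-5.8, 12.5, 9.3]
opening: 0.452
```

```bash
python3 f.py
```

```text
clock 18.45 corner xy mm [29.51 18.55] z 0.0809 yaw -15.84 tilt in corner [0.0017 0.0004] F corner [10.4  9.1] Fz 9.3 mom [ 2.4   1.46 -0.08] open 0.452
```

>>> {"api": "drive_tool", "payload": {"commands": [{"wx":0,"wy":0,"wz":-0.004,"dx":-0.0005,"dy":0,"dz":-0.0003,"claw":0.2},{"wx":0,"wy":0,"wz":0,"dx":0,"dy":0,"dz":0,"claw":0.2},{"wx":0,"wy":0,"wz":0,"dx":0,"dy":0,"dz":0,"claw":0.2}]}}

```text
clock: 18.75
tool_pos: [0.5624, 0.1292, 0.0809]
eef_rot: [0.797, 0.604, 0.001, -0.001]
contact_force: [-6.3, 13.4, 7.1]
opening: 0.448
```

```bash
python3 f.py
```

```text
clock 18.75 corner xy mm [29.51 18.55] z 0.0809 yaw -15.65 tilt in corner [0.0023 0.0003] F corner [11.1  9.8] Fz 7.1 mom [ 2.6   1.33 -0.32] open 0.448
```

>>> {"api": "drive_tool", "payload": {"commands": [{"wx":0,"wy":-0.002,"wz":0.006,"dx":0,"dy":0,"dz":0,"claw":0.2},{"wx":0,"wy":0,"wz":0,"dx":0,"dy":0,"dz":0,"claw":0.2},{"wx":0,"wy":0,"wz":0,"dx":0,"dy":0,"dz":0,"claw":0.2}]}}

```text
clock: 19.05
tool_pos: [0.5624, 0.1292, 0.0809]
eef_rot: [0.798, 0.603, -0.0, -0.0]
contact_force: [-4.8, 13.0, 7.3]
opening: 0.452
```

```bash
python3 f.py
```

```text
clock 19.05 corner xy mm [29.51 18.54] z 0.0809 yaw -15.9 tilt in corner [0.0001 0.0002] F corner [11.1  8.3] Fz 7.3 mom [2.54 1.3  0.08] open 0.452
```

>>> {"api": "drive_tool", "payload": {"commands": [{"wx":0,"wy":0,"wz":0,"dx":0,"dy":0.001,"dz":0,"claw":0.2},{"wx":0,"wy":0,"wz":0,"dx":0,"dy":0,"dz":0,"claw":0.2},{"wx":0,"wy":0,"wz":0,"dx":0,"dy":0,"dz":0,"claw":0.2},{"wx":0,"wy":0,"wz":0,"dx":0,"dy":0,"dz":0,"claw":0.2},{"wx":0,"wy":0,"wz":0,"dx":0,"dy":0,"dz":0,"claw":0.2}]}}

```text
clock: 19.55
tool_pos: [0.5624, 0.1292, 0.0809]
eef_rot: [0.798, 0.603, -0.001, -0.001]
contact_force: [-7.1, 13.3, 8.5]
opening: 0.449
```

```bash
python3 f.py;  python3 - <<'E'
from h import *
s=snap('scene','s4.png');b=snap('top','t4.png')
f=lambda z,q:cv2.resize(z,q,interpolation=cv2.INTER_CUBIC)
cv2.imwrite('pics/crop4.png',np.hstack([f(s['color'][140:220,245:325,::-1],(450,450)),f(b['color'][150:240,150:220,::-1],(350,450))]))
E
python3 f.py
```

```text
clock 19.55 corner xy mm [29.51 18.54] z 0.0809 yaw -15.88 tilt in corner [-0.0002  0.002 ] F corner [10.8 10.6] Fz 8.5 mom [2.66 1.58 0.02] open 0.449
clock 19.65 corner xy mm [29.5  18.51] z 0.0809 yaw -15.89 tilt in corner [-0.0002  0.002 ] F corner [10.7 12. ] Fz 8.2 mom [ 2.62  1.56 -0.04] open 0.451
```

View pics/crop4.png

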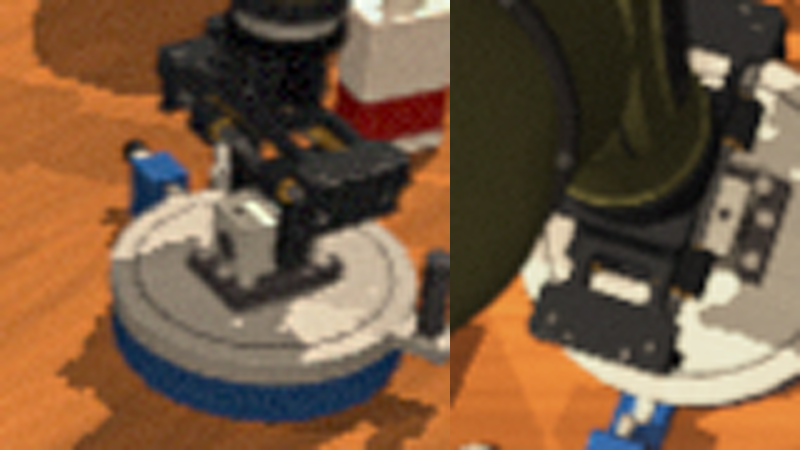

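The crop shows the block seated in the corner: the bore face meets the short stop at crop (215,255), the long side is along the long stop to (335,270), and the post is still in its end position. One small tilt trim, then hand-in.

>>> {"api": "drive_tool", "payload": {"commands": [{"wx":-0.002,"wy":0,"wz":0,"dx":0,"dy":0,"dz":0,"claw":0.2},{"wx":0,"wy":0,"wz":0,"dx":0,"dy":0,"dz":0,"claw":0.2},{"wx":0,"wy":0,"wz":0,"dx":0,"dy":0,"dz":0,"claw":0.2},{"wx":0,"wy":0,"wz":0,"dx":0,"dy":0,"dz":0,"claw":0.2}]}}

```text
clock: 20.05
tool_pos: [0.5623, 0.1292, 0.0809]
eef_rot: [0.798, 0.603, -0.0, 0.0]
contact_force: [-6.4, 13.2, 8.5]
opening: 0.449
```

```bash
python3 f.py
```

```text
clock 20.05 corner xy mm [29.5  18.55] z 0.0809 yaw -15.89 tilt in corner [-0.0002  0.0001] F corner [10.9  9.8] Fz 8.5 mom [2.75 1.66 0.01] open 0.449
```

```bash
python3 -c "
from plant import r
print(r.finish_job())"
```

```text
the job is handed in; nothing more can be done
None
```

I swung the table by its post past the plunger to its end stop. I then picked up the aluminium block, set it on the disc in the corner of the stops, and handed the job in at about 20 s, still gripped and pressed home.

- **End stop:** the force at the post peaked at about 14 N at the plunger, then dropped. It rose again to about 16 N with no further movement, and the picture afterwards put the post at about 13.3°.
- **Pressing force:** the last reading was about 10.9 N toward the short stop and 9.8 N toward the long stop. It also showed about 8.5 N downward, at a 40 N grip. Friction under the block could take up to about 2–3 N of the stop forces, so the true values may be a little lower.
- **Fit:** tilt was about 0.0002 rad and the twisting moment about 0, so the block reads as flat and flush. The last picture shows it seated in the corner.
- **Disagreements:** the seated tool position was about 0.5 mm (x) and 1.5 mm (y) short of nominal. The seated angle was about 74.1° against 73.4° from the camera. The positions fit the 2 mm calibration. I took the angle gap to be within what the camera can resolve, but did not check it further.

I did not take a final picture of the rest of the bench, but no unexpected contact forces showed up during the moves.

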